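Find the loose bust and put it in the repair tray

ROBOT

A 6-joint arm with a two-finger parallel gripper is mounted at the origin on the work surface. World frame = base frame: x ahead of the robot, y to its left, z up, the work surface at z = 0. Lengths are in m, angles in rad, forces in N, time in s.
With the tool pointing down it reaches from about 0.4 to 0.925 m from the base axis. Payload 3.4 kg.
Tool frame: the origin (TCP) lies at the very end of the fingers, on their centre line; the grasp point (between the pads) lies 19 mm behind it; z points along the fingers, y is the direction in which the jaws open and shut (so a half turn about z gives the same grasp; the last joint's range is limited). The gripper opens to 85 mm and grips with 20 to 120 N. Pads are 22 mm wide; open, the fingers measure 114 mm over their backs; the gripper's body (76 mm by 85 mm) begins 54 mm behind the grasp point. The pads swing forward as they close: fully open they stand 13 mm farther back than shut.
Start: joints at [1.105, 0.307, 1.506, -0, 1.328, -0.073], TCP at [0.22, 0.531, 0.231] pointing down, gripper open.
Joint ranges: [-3.12, 3.12], [-1.05, 2.28], [0.14, 2.33], [-1.42, 4.57], [0.1, 2.73], [-2.68, 2.68]. Speed limits (rad/s): [2.57, 2.57, 3.14, 3.14, 3.14, 3.14].

INTERFACE

Orientations are given as a rotation vector (axis times angle).
In Python, from workcell import manip, optics gives the robot as it stands. Calls block until the motion is done:
- manip.movep(position, orientation): joint-space move of the TCP to a pose.
- manip.move_l(position, speed=0.15, rot=None, force_limit=None): straight line of the TCP; rot=None keeps the orientation; speed is the mean speed in m/s. With force_limit (N) it stops when the force on the tool has changed by that much, and returns True; else False.
- manip.set_joints(angles): joint-space move.
- manip.set_gripper(opening, strength=None): opening from 0.0 (shut) to 1.0 (fully open); strength is the grip in N (None keeps the last); returns when the fingers have stopped.
- manip.wait(seconds).
- manip.ik(position, orientation): joint angles nearest the present ones, or None.
- manip.observe(): the state.
- optics.capture(name): name is "side" or "top" or "wrist"; returns the picture (420x560x3 uint8, red, green, blue); there is no depth.
- optics.camera_params(name): a dict with "intrinsics" (3x3 intrinsics, pixels), "extrinsics" (4x4, takes a point from world to camera coordinates). Camera axes: x right, y down, z forward; pixel columns grow to the right and rows downward; lengths in m; the calibration is good to about 2 mm. A picture is of the moment at which its call begins: read the wrist's pose just before it. camera_params takes no time and is no camera call; for the wrist camera it gives the pose at the moment of the call.
A pose or a line that the arm cannot do raises manip.IKError and nothing moves.
- manip.close_job(): hands the job in, once; it reports no verdict.
The state is a dict: "t": time; "joint_positions": joint angles; "joint_velocities": joint speeds; "tau": joint torques, N m; "ee_pos": TCP position; "ee_rot": TCP orientation; "force": force on the tool from outside, world axes, zero at the start; "moment": the same for the moment, N m; "width": opening from 0.0 (shut) to 1.0 (fully open).
Only numpy, scipy, OpenCV 4.12 (cv2) and the standard library are available. Lean on these libraries where they do the work, as an engineer would, in place of code of your own. Each camera call takes 0.05 s, during which the arm holds its last target. There are 200 camera calls.

TASK

Three alike primed knight busts stand on plinths on the yellow board, and just one of them has come loose in its plinth. Rock them one after another by the helm, from side to side, until you find the one that tips visibly while the others stay firm; then lift that one out and stand it upright on the floor of the white repair tray, setting it down rather than dropping it. Leave the sound busts on their plinths and knock over neither paint bottle on the board.

Things in the scene. Friction and masses are not known exactly. Their poses are not given: they have to be found in the camera images.
- board: Fixed yellow steel plate 220 (x) by 340 (y) by 6 mm; origin under its centre. Three alike dark plinths stand on it at x, y = (-45,-105), (5,0), (-45,105) mm: 58 mm square, 45 mm tall (66 mm wide at the foot), top 51 mm above the table. Which plinth holds the loose bust varies. Two black goosenecks, 156 mm tall, rise at x 95, y +-150 mm and curve away to +x.
- bust_a: Grey resin knight bust. Origin on its upright axis (z up), under its socle, level with the plinth's top; face to +x. Above it: round socle 48 mm wide to 7 mm, shoulders 62 mm wide (along y) to 45 mm, plain round helm 28 mm wide from 45 to 79 mm (push or grip it there), dome to 85 mm. Below, hidden in the plinth: a stub, its round foot 34 mm wide, ending 12.5 mm below. 70 to 120 g.
- bust_b: Bust exactly like bust_a; any of the three may be the loose one, and all begin upright. Pushed sideways at mid helm, the loose one gives way at under 1 N and tips 0.12 to 0.3 rad (helm moves 7 to 15 mm) before its stub binds; let go after 10 mm or less, it falls back upright. It lifts out freely.
- bust_c: Bust exactly like bust_a; any of the three may be the loose one. A sound bust pushed sideways at mid helm resists: at 8 N it leans less than 0.03 rad (helm moves under 2 mm). It cannot be pulled off its plinth.
- tray_spot (a point): Point on the floor of the fixed white tray (170 x by 140 y, rim 12, floor 4 mm above the table), mid of its free part. Inner walls at x -61 and +101, y -56 and +76 mm from it; glue bottle 26 mm wide, 60 mm tall fixed at (82,57) mm. x, y along its sides. A bust standing on its foot has its origin 12.5 mm above this, its socle then clears the rim by 4 mm.
- bottle_a: Loose paint bottle 25 mm wide, 72 mm tall with white nozzle cap, standing on the yellow board behind the plinths (at its x 50 to 80, y -80 to -60 mm); origin under its centre, z up.
- bottle_b: Second paint bottle like bottle_a, at the board's x 60 to 80, y 60 to 90 mm; origin under its centre, z up.

How it is judged:
By the outcome, as a careful person would: the job done as asked, in the order asked, and still so for the second after the job is handed in, with the robot touching nothing.
It also fails if it takes over 64 s, if anything falls off the work surface, if the arm or the gripper's body presses on something with over 40 N, if the wrist force passes 120 N, or if a joint passes its speed limit or range.

## Working session

There is one attempt and no reset: what is moved stays moved. The work goes in short steps, each a Python script; the robot and the scene stay as the last script left them, time stands still between calls to the robot, and variables do not carry over. Pictures are saved under pics/ and viewed, about 8 in all and at most 12, crops included, and the job is handed in when it is done.

```bash
ls; mkdir -p pics; python3 - <<'E'
from workcell import manip, optics
import cv2,numpy as np
for n in("top","side"):
    cv2.imwrite(f"pics/{n}0.png",optics.capture(n)[:,:,::-1])
    p=optics.camera_params(n);print(n,np.round(p["intrinsics"],1).tolist(),np.round(p["extrinsics"],4).tolist())
s=manip.observe();print(s)
E
```

```text
pics
top [[405.8, 0.0, 283.0], [0.0, 405.8, 215.1], [0.0, 0.0, 1.0]] [[-0.0209, -0.9992, -0.0341, -0.0067], [-0.9926, 0.0248, -0.1187, 0.5911], [0.1195, 0.0314, -0.9923, 0.7418], [0.0, 0.0, 0.0, 1.0]]
side [[394.0, 0.0, 279.4], [0.0, 394.0, 205.6], [0.0, 0.0, 1.0]] [[0.9923, -0.1227, 0.0194, -0.5671], [-0.0621, -0.6249, -0.7783, 0.0592], [0.1076, 0.771, -0.6276, 0.7011], [0.0, 0.0, 0.0, 1.0]]
{'t': 0.1, 'joint_positions': array([ 1.10549529e+00,  3.07494924e-01,  1.50750055e+00, -1.46093278e-05,
        1.32841789e+00, -7.35068709e-02]), 'joint_velocities': array([ 0.00017346, -0.00138832, -0.00284434, -0.00155114,  0.00049099,
        0.00072057]), 'tau': array([-2.18311266e-04, -4.58533967e+01, -2.52605939e+01, -1.96266697e-04,
        5.76092614e-03, -6.26310140e-06]), 'ee_pos': array([0.21931947, 0.53087121, 0.23049095]), 'ee_rot': array([-6.11402816e-01, -3.08104279e+00,  2.76232527e-03]), 'force': array([ 0.62154812, -0.29055654,  0.12445041]), 'moment': array([0.00989735, 0.03695004, 0.0074024 ]), 'width': 1.0004968628430908}
```

View pics/top0.png

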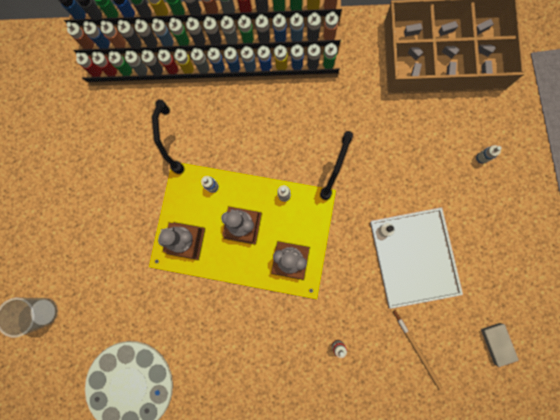

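View pics/side0.png

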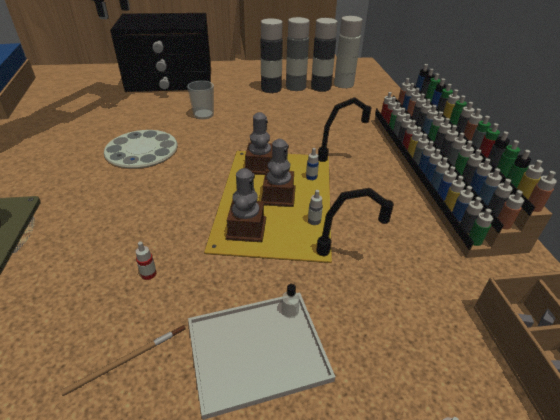

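The top view (image up is +x, left is +y) shows the board at about (150–335, 165–298) and the helms near (175,237), (234,219) and (289,258). The bottle caps are at (208,183) and (284,191), and the tray is centred near (416,257). The side view agrees, with the glue bottle at the tray's +x+y corner.

```bash
cat > h.py <<'E'
import cv2,numpy as np
from workcell import manip, optics
def ray(n,px,z):
    p=optics.camera_params(n);K,T=p["intrinsics"],p["extrinsics"]
    R,t=T[:3,:3],T[:3,3];px=np.atleast_2d(px).astype(float)
    d=(R.T@np.linalg.inv(K)@np.c_[px,np.ones(len(px))].T).T;c=-R.T@t
    return c+d*((z-c[2])/d[:,2])[:,None]
def proj(n,P):
    p=optics.camera_params(n);K,T=p["intrinsics"],p["extrinsics"]
    q=(K@(T[:3,:3]@np.atleast_2d(P).T+T[:3,3:])).T;return q[:,:2]/q[:,2:]
def rect(n,mask,z):
    cs,_=cv2.findContours(mask,cv2.RETR_EXTERNAL,cv2.CHAIN_APPROX_NONE)
    c=max(cs,key=cv2.contourArea)[:,0]
    w=ray(n,c,z)[:,:2]*1000
    (x,y),(a,b),th=cv2.minAreaRect(w.astype(np.float32))
    th=(th+45)%90-45
    return np.array([x,y]),(a,b),th
def R2(th): c,s=np.cos(th),np.sin(th);return np.array([[c,-s],[s,c]])
E
python3 - <<'E'
from h import *
for n in("top","side"):
    im=cv2.imread(f"pics/{n}0.png");hsv=cv2.cvtColor(im,cv2.COLOR_BGR2HSV)
    y=cv2.inRange(hsv,(22,215,120),(35,255,255))
    y=cv2.morphologyEx(y,cv2.MORPH_OPEN,np.ones((3,3)))
    w=cv2.inRange(hsv,(0,0,135),(179,55,255))
    box=np.zeros_like(w)
    if n=="top": box[200:315,360:470]=1
    else: box[290:412,180:335]=1
    w=cv2.morphologyEx(w*box,cv2.MORPH_OPEN,np.ones((3,3)))
    bc,bs,bt=rect(n,y,.006);tc,ts,tt=rect(n,w,.012)
    print(n,bc,bs,bt,"tray",tc,ts,tt)
    B=R2(np.radians(bt))
    for q in[(-45,-105),(5,0),(-45,105)]:
        P=bc+B@q; X=[*P/1000,.136]; print(P,proj("top",X),proj("side",X))
    sp=tc-R2(np.radians(tt))@[20,10];print("spot",sp)
    cv2.imwrite(f"pics/m_{n}.png",np.hstack([y,w]))
E
```

```text
top [570.45452881  62.16555786] (337.7941589355469, 218.5532989501953) -11.767120361328125 tray [ 505.93200684 -273.11901855] (170.20594787597656, 140.34046936035156) 9.488431930541992
[504.98712257 -31.45078003] [[288.82027716 259.54268774]] [[243.12269623 170.00010303]]
[575.3494517   61.14588642] [[232.41890516 218.34129632]] [[278.85559071 140.0464921 ]]
[547.81332292 174.13598162] [[165.18011091 236.38751099]] [[258.8543302  113.30809577]]
spot [ 487.85411345 -286.27917701]Traceback (most recent call last):
  File "<stdin>", line 11, in <module>
  File "h.py", line 13, in rect
    c=max(cs,key=cv2.contourArea)[:,0]
      ~~~^^^^^^^^^^^^^^^^^^^^^^^^
ValueError: max() iterable argument is empty
```

```bash
cat >> h.py <<'E'
from scipy.spatial.transform import Rotation as Ro
YB=np.radians(-11.77);BC=np.array([570.45,62.17]);BR=R2(YB)
SP=np.array([487.9,-286.3])
B={0:(-45,105),1:(5,0),2:(-45,-105)}
def pos(i,dx=0,dy=0,z=.1): return np.array([*(BC+BR@(np.array(B[i])+[dx,dy]))/1000,z])
def down(yaw):
    best=None
    for k in(0,np.pi):
        r=(Ro.from_euler('z',yaw+k)*Ro.from_euler('x',np.pi)).as_rotvec()
        j=manip.ik(pos(1,z=.19),r)
        if j is not None and (best is None or abs(j[5])<best[0]): best=(abs(j[5]),r)
    return best[1]
def rock(i,out=.0195):
    o=down(YB)
    manip.movep(pos(i,z=.19),o)
    manip.set_gripper(.62)
    manip.move_l(pos(i,z=.101),.12)
    for s in(1,-1):
        f0=manip.observe()["force"]
        hit=manip.move_l(pos(i,0,s*out*1000,.101),.03,force_limit=4)
        q=manip.observe();d=BR.T@(q["ee_pos"][:2]*1000-pos(i)[:2]*1000)
        ims=optics.capture("side");cv2.imwrite(f"pics/r{i}_{s}.png",ims[:,:,::-1])
        print(i,s,hit,"off",d.round(1),"dF",(BR.T@(q["force"]-f0)[:2]).round(2),"t",round(q["t"],2))
        manip.move_l(pos(i),.06)
    manip.move_l(pos(i,z=.19),.15)
    print("t",manip.observe()["t"])
E
python3 - <<'E'
from h import *
o=down(YB);print(o,[manip.ik(pos(i,z=.101),o) for i in B])
rock(0)
E
```

```text
[3.22114157e-01 3.12503550e+00 1.91353236e-16] [array([ 0.23430301,  0.4327618 ,  1.67488184,  0.        ,  1.03394902,
       -1.13106807]), array([ 0.03288537,  0.43713419,  1.66657522,  0.        ,  1.03788325,
       -1.3324857 ]), array([-0.1456894 ,  0.35299464,  1.82235398,  0.        ,  0.96624403,
       -1.51106047])]
0 1 True off [-0.1 11.9] dF [ 0.69 -2.26] t 3.67
0 -1 True off [ -0.1 -15. ] dF [0.55 2.73] t 4.6
t 5.8083
```

```bash
python3 - <<'E'
from h import *
rock(1);rock(2)
a=[cv2.imread(f"pics/r{i}_{s}.png")[70:250,180:340] for i in(0,1,2) for s in(1,-1)]
cv2.imwrite("pics/mont.png",cv2.resize(np.vstack([np.hstack(a[::2]),np.hstack(a[1::2])]),None,fx=1.6,fy=1.6))
E
```

```text
1 1 True off [-0. 12.] dF [ 0.49 -2.41] t 7.93
1 -1 True off [ -0.2 -15. ] dF [1.01 2.23] t 8.88
t 10.0833
2 1 False off [-0.  19.5] dF [-0.72  0.22] t 12.53
2 -1 False off [ -0.  -19.5] dF [-0.13 -0.96] t 13.86
t 15.1333
```

View pics/mont.png

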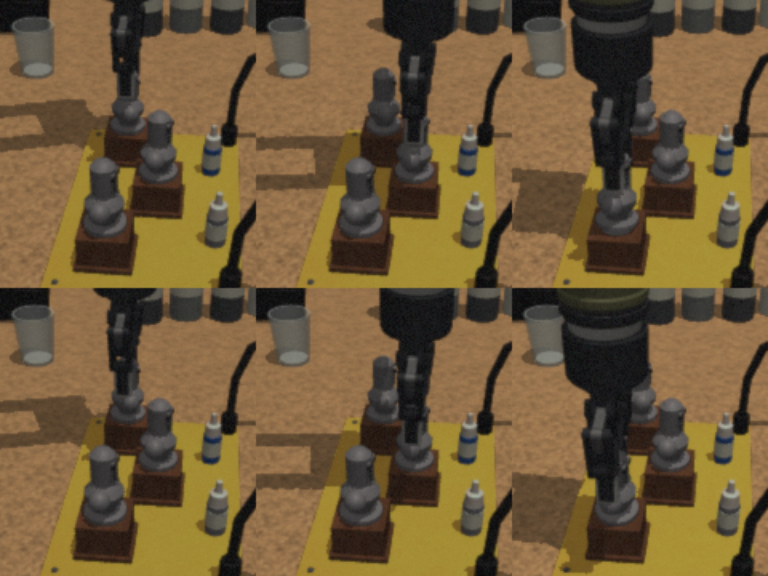

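Busts 0 and 1 stopped the push on both sides, so they are sound. Bust 2 (-y plinth) let the fingers through with almost no force, about 4–8 mm past where contact came on the others. The montage shows all three busts still on their plinths and the bottles standing. Next I grip bust 2, with the -1.5 mm y offset measured on the sound ones.

```bash
python3 - <<'E'
from h import *
p=pos(2,0,-1.5,.102)
cv2.imwrite("pics/pre.png",optics.capture("wrist")[:,:,::-1])
manip.move_l([*p[:2],.19],.1)
manip.move_l(p,.12)
manip.set_gripper(0.0,25)
s=manip.observe();print("w",s["width"],"F",s["force"],s["t"])
manip.move_l([*p[:2],.175],.06)
manip.wait(.2)
s=manip.observe();print("w",s["width"],"F",s["force"],s["t"])
a=optics.capture("side");b=optics.capture("top")
cv2.imwrite("pics/lift.png",np.hstack([a[40:300,150:400],b[130:330,130:360][:200].copy() if 0 else cv2.resize(b[130:330,130:360],(299,260))])[:,:,::-1])
E
```

```text
w 0.31772038038568107 F [-0.9768465  -0.0336869   4.39594654] 16.6583
w 0.32212495127690166 F [ 0.32819459 -0.08228987 -1.42486885] 18.225
```

View pics/lift.png

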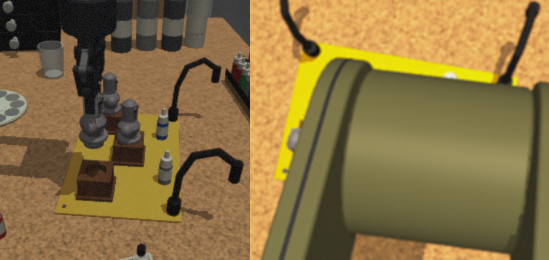

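The bust hangs upright in the fingers over the empty plinth, and the other two busts and both bottles are still in place. Next I carry it to the tray and set it down.

```bash
python3 - <<'E'
from h import *
sp=SP/1000
manip.move_l([*sp,.175],.15)
manip.move_l([*sp,.078],.1)
hit=manip.move_l([*sp,.060],.015,force_limit=2.5)
s=manip.observe();print("hit",hit,"z",s["ee_pos"],"F",s["force"],s["t"])
a=optics.capture("side");cv2.imwrite("pics/set.png",cv2.resize(a[200:410,160:380],None,fx=2,fy=2)[:,:,::-1])
E
```

```text
hit True z [ 0.48777568 -0.28627123  0.0684483 ] F [ 0.42251777 -0.59715418  4.17378854] 22.0
```

View pics/set.png

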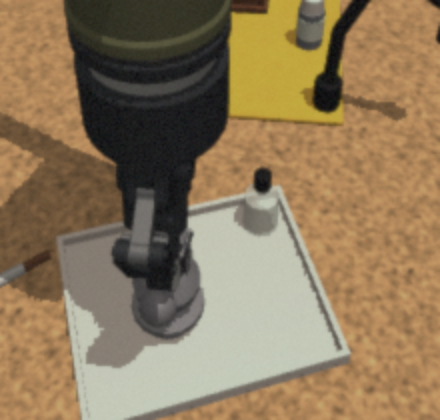

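The bust stands inside the tray, clear of the walls and glue bottle. Contact came at 68.4 mm, against 67.5 mm expected. Now I release it and back off.

```bash
python3 - <<'E'
from h import *
manip.set_gripper(.7)
p=manip.observe()["ee_pos"]
manip.move_l([*p[:2],.20],.1)
manip.move_l([.40,-.10,.25],.2)
manip.wait(.5)
print(manip.observe()["t"])
a=optics.capture("side");b=optics.capture("top")
cv2.imwrite("pics/fin.png",np.hstack([a[80:410,150:400],b[80:410,130:500]])[:,:,::-1])
E
```

```text
25.65
```

View pics/fin.png

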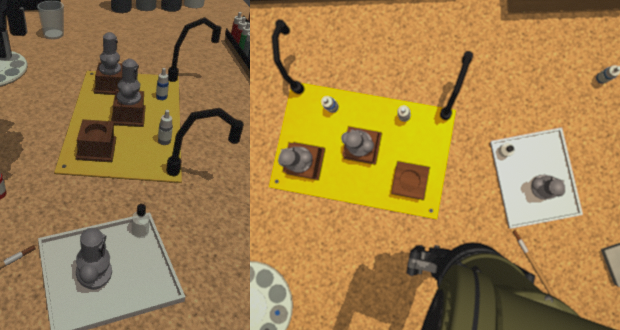

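The bust stands upright in the tray. The other two are on their plinths, both bottles are standing, and the arm is clear.

```bash
python3 -c "
from workcell import manip
manip.close_job();print(manip.observe()['t'])"
```

```text
the job is handed in; nothing more can be done
the job is handed in; nothing more can be done
```

The loose bust is the one on the -y plinth. I lifted it out, set it upright on the tray floor and handed the job in at about 26 s of the 64 s allowed.

- **Finding it:** I rocked all three helms both ways. The other two stopped the push at +12 and -15 mm. The loose one gave way both ways to the full ±19.5 mm with under about 1 N. I judged this by force and travel, because in the side pictures the gripper hid most of the tipping.
- **Setting down:** Contact came within 1 mm of the expected height, at about 4 N, and I opened the gripper only after that. Closing on the helm earlier had shown a brief 4.4 N upward force, probably the fingertips on the shoulders.
- **Last pictures:** The bust stands upright in the tray, clear of the walls and glue bottle. The two sound busts are on their plinths, both paint bottles are standing, and the arm touches nothing. No check failed. The one disagreement was a bust offset of about 1.5 mm in y between the pictures and the touch contacts, which I corrected before gripping.

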